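# Turn the pot stand cork side up with the egg lifter

## Task

The tile pot stand has been washed and its cork is still wet underneath: take the egg lifter from its rest, work the blade in under one edge of the stand and turn it over, so that it lies flat with the cork side up, wholly on the grey drying mat. Use the lifter, not the gripper, on the stand; the thin blade is bent, so feel for the mat with its edge and keep it down on the mat as you slide it in, but lightly, so that it neither shoves the stand along nor cuts the mat. Then lay the lifter back in the notches of its rest and let go, leaving everything else on the shelf where it is.

Things in the scene. Friction and masses are not known exactly. Their poses are not given: they have to be found in the camera images.
- stand_centre (a point): pot stand: loose blue tile 96 x 96 x 10 mm, 0.23 kg, with a cork pad 66 x 66 x 4 mm centred under it. Point: its centre, 7 mm above the underside. z points out of the glazed face (up at the start), x and y along its sides. Tile rim overhangs the cork by 15 mm all round: a slot 4 mm high above the mat. Slides if pushed with 1 to 2 N; topples of itself once tilted past upright
- lifter_grip (a point): egg lifter's handle (loose, 0.24 kg), the point to grip; 18 mm wide, 22 high, runs along x from 46 mm ahead of the point to 82 mm behind. x points to the blade, z up. Blade: steel, 70 mm long, 70 wide, 2 thick, heel 73 mm ahead, front edge 143 mm ahead, underside 46 mm below the point if straight; but it is bent at the heel, up or down by up to 7.5 degrees, so its front edge is up to 9 mm higher or lower
- mat_top (a point): centre of the top of the grey silicone drying mat (fixed, level; 340 mm along x, 260 mm along y). Its top is 7 to 13 mm above the shelf. The stand lies near its middle, with room to turn over beyond it (+x). A steel edge pressed on the mat with more than 10 N cuts it; 2 to 6 N is plenty
- rest_seat (a point): where the lifter's grip point sits on its rest (fixed), 71 mm above the shelf. White enamel drip tray, 202 x 100 x 12 mm, with two 4 mm thick uprights 39 mm ahead of and 42 mm behind this point along x; the handle lies level in their notches (24 mm wide, flared, floor 11 mm below this point, horns 2 mm above it), blade pointing to +x, hanging clear over the tray
- drainer_centre (a point): blue plastic cutlery drainer, 120 x 180 x 115 mm high, cutlery standing in it up to 210 mm; 60 mm above the shelf; leave alone
- fork1: stainless steel fork lying on the shelf, 175 mm long; origin under its middle; leave alone
- fork2: second such fork, lying beside the first; leave alone
- cup_centre (a point): yellow plastic cup, 76 mm across, 90 mm high, half-way up; leave alone
- grinder_centre (a point): glass pepper grinder with steel top, 54 mm across, 140 mm high, half-way up; leave alone
- canister_centre (a point): white enamel canister with blue rims and a lid, 114 mm across, 160 mm high, half-way up; leave alone
- soap_centre (a point): green dish soap bottle, 60 mm across, 190 mm high, half-way up; leave alone
Not all that is in view belongs to the job. Leave any pink look-alike of the part that bears lifter_grip alone.

How it is judged:
On the way, in this order (a step that is already met when the one before it is completed fails the run):
1. the stand is raised on the lifter's blade, tilted 20 degrees or more by it (angle between stand_centre's own z axis and vertical between 0.35 and 1.57 rad and contact force between lifter and stand above 0.1 N), for 0.1 s.
2. the stand lies cork side up on the mat (angle between stand_centre's own z axis and vertical above 3.04 rad and x of stand_centre in the frame of mat_top between -0.12 and 0.12 m and y of stand_centre in the frame of mat_top between -0.08 and 0.08 m and z of stand_centre in the frame of mat_top below 0.012 m), for 0.2 s.
At the end, for the whole second after the job is handed in: The stand lies still and flat, cork up (within 6 degrees), on the mat, its centre within 120 mm (mat x) and 80 mm (mat y) of the mat's centre. The lifter, released and still, lies level (within 4 degrees) in both notches of its rest, its grip point within 15 mm of its seat (all of step 2 and angle between lifter_grip's own z axis and vertical below 0.07 rad and angle between the x axis of lifter_grip and the x axis of rest_seat, either way round below 0.12 rad and contact force between lifter and rest above 0.5 N and distance between lifter_grip and rest_seat below 0.015 m and linear speed of each of stand, lifter below 0.02 m/s and contact force between the fingers and lifter below 0.05 N); the robot touches nothing.
It fails at once if the lifter is pressed into the silicone mat with more than 10 N (contact force between lifter and mat above 10 N).
It fails at once if the stand is shoved more than 30 mm along while it still lies tile side up (distance of stand_centre from where it was at the start of the episode above 0.03 m and angle between stand_centre's own z axis and vertical below 0.12 rad).
It fails at once if the stand is handled with the gripper instead of the lifter (contact force between the fingers and stand above 0.5 N).
It fails at once if a bystander is moved more than 20 mm or tipped (distance of any of drainer_centre, cup_centre, grinder_centre, canister_centre, soap_centre, fork1, fork2 from where it was at the start of the episode above 0.02 m or angle between any of drainer_centre, cup_centre, grinder_centre, canister_centre, soap_centre's own z axis and vertical above 0.4 rad).
It also fails if it takes over 67 s, if anything falls off the work surface, if the arm or the gripper's body presses on something with over 40 N, if the wrist force passes 120 N, or if a joint passes its speed limit or range.

## Robot

A 6-joint arm with a two-finger parallel gripper is mounted at the origin on the work surface. World frame = base frame: x ahead of the robot, y to its left, z up, the work surface at z = 0. Lengths are in m, angles in rad, forces in N, time in s.
With the tool pointing down it reaches from about 0.25 to 0.775 m from the base axis. Payload 4 kg.
Tool frame: the origin (TCP) lies between the finger pads; the fingertips stand finger_overhang ahead of it and the grasp point (between the pads) lies 2 mm behind it (finger_overhang is the distance from the TCP to the fingertips, in m); z points along the fingers, y is the line along which they close (so a half turn about z gives the same grasp; the last joint's range is limited). The gripper opens to 85 mm and grips with 20 to 120 N. Pads are 22 mm wide; open, the fingers measure 114 mm over their backs; the gripper's body (76 mm by 85 mm) begins 54 mm behind the grasp point. The pads swing forward as they close: fully open they stand 13 mm farther back than shut.
Start: joints at [-1.212, 0.087, 1.371, -0, 1.684, -0.103], TCP at [0.245, -0.492, 0.248] pointing down, gripper open.
Joint ranges: [-3.1, 3.1], [-0.76, 2.03], [0.27, 2.55], [-1.08, 4.22], [0.17, 2.65], [-2.57, 2.57]. Speed limits (rad/s): [2.79, 2.79, 3.14, 3.14, 3.14, 3.14].

## Interface

Orientations are given as a 3x3 rotation matrix whose columns are the frame's x, y, z axes.
In Python, from plant import state, camera, get_calibration, hand_in, finger_overhang gives the robot as it stands.
- The arm moves only by the tool arm_command, never from a script. Its argument "plan" is a list of rows, each a list of 2 entries, a list of its own where there are three numbers: the shift along the tool's x, y, z in cm, then the turn about the tool's z in degrees. In form: [[[dx, dy, dz], twist], ...]. A call has 1 to 12 rows; each row is the pose to reach, as a shift and turn from the pose commanded when the call began, along the tool's axes at that moment; what a row does not reach only later rows make up. A row lasts 1/10 s, in which the tool goes at most 50 mm and 8.59 degrees, less where a joint would pass 70% of its speed; a pose out of reach is approached as far as the arm can. A call with a gripper value outside its range is refused whole. "gripper" is the finger opening in cm, from 0 to 8.54, set as the call begins (left out, the last holds). The fingers move at their own pace and stop on an object; the grip force is fixed at half the most. Time passes only in rows, so rows that repeat a pose let the fingers close. It gives the time, the measured TCP pose, the force, the opening and the grip force at its end, in the units of the state.
- state(): the state, without advancing time (a new reading comes with each control period).
- camera(name): name is "scene" or "side" or "wrist"; returns the picture (400x640x3 uint8, red, green, blue); there is no depth.
- get_calibration(name): a dict with "camera_matrix" (3x3 intrinsics, pixels), "R" (3x3) and "t" (3): a world point X has camera coordinates R X + t. Camera axes: x right, y down, z forward; pixel columns grow to the right and rows downward; lengths in m; the calibration is good to about 2 mm. The wrist camera is an equidistant fisheye: a pixel r from the principal point sees the ray r / f radians off the axis. A picture is of the moment at which its call begins: read the wrist's pose just before it. get_calibration takes no time and is no camera call; for the wrist camera it gives the pose at the moment of the call.
- hand_in(): hands the job in; it is judged then, once.
The state is a dict: "t": time; "joints": joint angles; "qd": joint speeds; "tau": joint torques, N m; "tcp_pos": TCP position; "orientation": TCP orientation; "wrist_force": force on the tool from outside, world axes, zero at the start; "ft_torque": the same for the moment, N m; "gripper_width": finger opening in m; "grip_force": force on a finger pad.
Only numpy, scipy, OpenCV 4.12 (cv2) and the standard library are available. Lean on these libraries where they do the work, as an engineer would, in place of code of your own. Each camera call takes 0.05 s, during which the arm holds its last target. There are 200 camera calls.

## Working session

There is one attempt and no reset: what is moved stays moved. The work goes in short steps, Python scripts to look and compute and a tool call to move; the robot and the scene stay as the last step left them, time stands still between calls to the robot, and variables do not carry over. Pictures are saved under pics/ and viewed, at most 10 in all, crops included, and the job is handed in when it is done.

Besides the shell and the picture viewer there is one more tool, called after "Emit:" as a command line: name --argument value ..., lists and objects as JSON in quotes. arm_command: Moves the arm, as the interface text tells. Its arguments: {"type":"object","properties":{"plan":{"type":"array"},"gripper":{"type":"number"}},"required":["plan"]}

```bash
mkdir -p pics; ls
python3 - <<'E'
from plant import *
import cv2,numpy as np
s=state();print(s, finger_overhang if not callable(finger_overhang) else finger_overhang())
for n in ["scene","side"]:
    cv2.imwrite(f"pics/{n}0.png",cv2.resize(camera(n),(800,500),interpolation=cv2.INTER_CUBIC)[:,:,::-1])
    print(n,get_calibration(n))
print(get_calibration("wrist"))
E
```

```text
pics
{'t': 0.0, 'joints': array([-1.21212979e+00,  8.79986772e-02,  1.37230373e+00, -1.66625275e-06,
        1.68358586e+00, -1.03086642e-01]), 'qd': array([ 0.00155023, -0.00013493,  0.0022268 , -0.00138505,  0.00112853,
       -0.00063321]), 'tau': array([ 4.20296565e-04, -3.51862049e+01, -3.13270891e+01, -1.39643544e-04,
        1.07421319e-02, -2.79238776e-06]), 'tcp_pos': array([ 0.24487213, -0.49195903,  0.24709011]), 'orientation': array([[ 8.95272976e-01,  4.45517280e-01, -8.07370640e-04],
       [ 4.45517950e-01, -8.95270428e-01,  2.14895383e-03],
       [ 2.34581005e-04, -2.28359840e-03, -9.99997365e-01]]), 'wrist_force': array([ 0.03492274, -0.00814416, -0.46511329]), 'ft_torque': array([-0.03177658,  0.0075644 ,  0.04845662]), 'grip_force': 0.0, 'gripper_width': 0.0849344149525644} 0.017
scene {'camera_matrix': array([[505.65881161,   0.        , 324.44959855],
       [  0.        , 505.65881161, 195.11220552],
       [  0.        ,   0.        ,   1.        ]]), 'R': array([[ 0.83845127,  0.54496996, -0.00268458],
       [ 0.40884189, -0.63225638, -0.65810347],
       [-0.36034396,  0.55069012, -0.75292272]]), 't': array([-0.46848648, -0.15115283,  1.83794111])}
side {'camera_matrix': array([[399.78266713,   0.        , 320.13574455],
       [  0.        , 399.78266713, 197.93449682],
       [  0.        ,   0.        ,   1.        ]]), 'R': array([[ 0.83627735, -0.54802297, -0.01763579],
       [-0.36285965, -0.52903391, -0.76710886],
       [ 0.41106334,  0.64791508, -0.6412745 ]]), 't': array([-0.4299643,  0.2795435,  1.1598443])}
{'camera_matrix': array([[309.70691629,   0.        , 323.36937405],
       [  0.        , 309.70691629, 199.05990742],
       [  0.        ,   0.        ,   1.        ]]), 'R': array([[ 0.44463543, -0.89571107, -0.00100331],
       [-0.85082041, -0.42270111,  0.31213523],
       [-0.28000709, -0.13793275, -0.95003715]]), 't': array([-0.55001082, -0.04055646,  0.38084023])}
```

View pics/scene0.png

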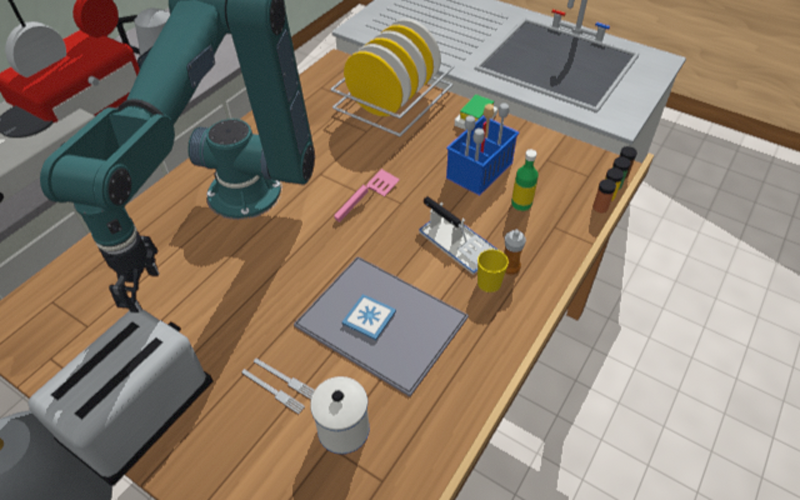

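View pics/side0.png

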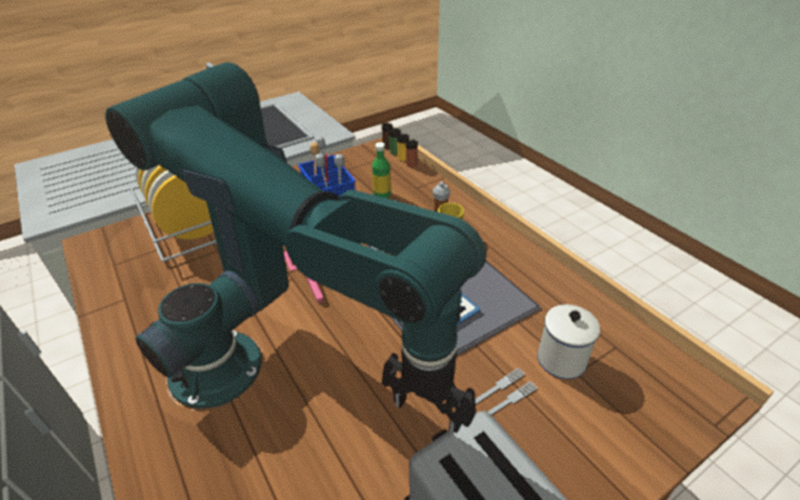

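The scene view (800-px scale) shows the mat with corners at (358,259), (466,318), (409,393) and (296,324). The stand is near (368,315), the black-handled lifter on its tray near (442,211), and the pink decoy at (368,193). The side view is blocked by the arm. Next is an enlarged crop.

Run:
```python
from plant import *
import cv2,numpy as np
im=camera("scene"); c=im[150:320,225:425]
cv2.imwrite("pics/crop1.png",cv2.resize(c,None,fx=3.5,fy=3.5,interpolation=cv2.INTER_CUBIC)[:,:,::-1])
```

```text
(no output)
```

View pics/crop1.png

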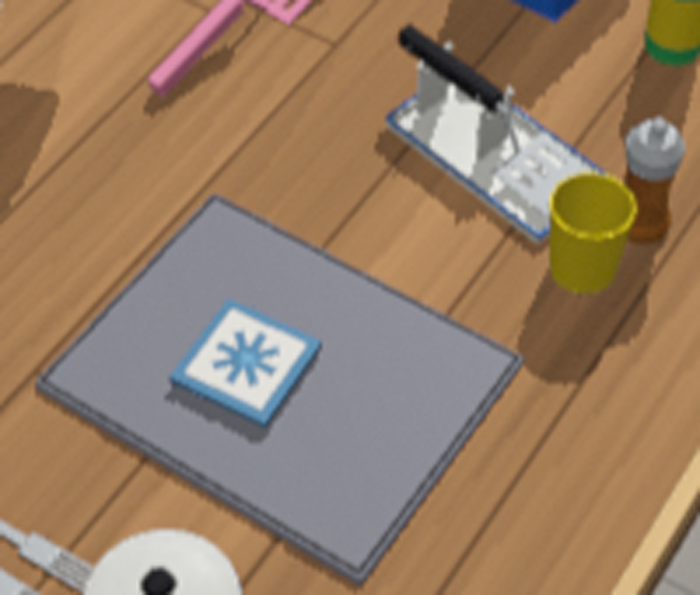

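The crop shows the mat's top corners at about (215,198), (520,358), (360,572) and (42,382). The tile's top corners are (228,302), (320,347), (265,418) and (172,375). The handle runs from (405,35) to (497,97), and the cup stands just beyond the blade end of the tray.

```bash
cat > h.py <<'E'
from plant import *
import cv2,numpy as np
def ray(n,uv,z):
    c=get_calibration(n);K=c["camera_matrix"];R=np.array(c["R"]);t=np.array(c["t"])
    x=(uv[0]-K[0,2])/K[0,0];y=(uv[1]-K[1,2])/K[1,1]
    if n=="wrist":
        r=np.hypot(x,y);d=np.array([x/r*np.sin(r),y/r*np.sin(r),np.cos(r)])
    else: d=np.array([x,y,1.])
    d=R.T@d;o=-R.T@t
    return o+d*(z-o[2])/d[2]
def crop(p): return (p[0]/3.5+225-.36,p[1]/3.5+150-.36)
E
python3 - <<'E'
from h import *
for nm,z,ps in [("mat",.01,[(215,198),(520,358),(360,572),(42,382)]),("stand",.024,[(228,302),(320,347),(265,418),(172,375)]),("handle",.075,[(405,37),(497,97)]),("tray",.012,[(388,118),(541,238)])]:
    P=np.array([ray("scene",crop(p),z)[:2] for p in ps]);print(nm,P.round(3).tolist(),P.mean(0).round(3),np.degrees(np.arctan2(*(P[1]-P[0])[::-1])))
E
```

```text
mat [[0.428, -0.03], [0.757, -0.033], [0.752, -0.281], [0.424, -0.279]] [ 0.59  -0.156] -0.5261330120264726
stand [[0.516, -0.13], [0.611, -0.126], [0.612, -0.211], [0.521, -0.219]] [ 0.565 -0.172] 2.3755917298076636
handle [[0.499, 0.192], [0.613, 0.171]] [0.556 0.181] -10.282676893176287
tray [[0.511, 0.142], [0.709, 0.092]] [0.61  0.117] -14.241895393213227
```

Emit:
arm_command --plan '[[[0,0,-5],0],[[4,-3,-5],0],[[8,-6,-5],0],[[12,-9.5,-5],0],[[16,-12.5,-5],0],[[20,-15.5,-5],0],[[24,-18.5,-5],0],[[28,-21.5,-5],0],[[32,-24.5,-5],0],[[36,-27.5,-5],0],[[40,-30.5,-5],0],[[44,-33.5,-5],0]]'

```text
t: 1.35
tcp_pos: [0.4887, 0.0028, 0.2981]
orientation: [[0.895, 0.446, 0.0], [0.446, -0.895, -0.0], [-0.0, 0.0, -1.0]]
wrist_force: [0.4, -1.3, 0.1]
gripper_width: 0.0854
grip_force: 0.0
```

Emit:
arm_command --plan '[[[4,-3,0],7],[[8,-6,0],14],[[12,-9,0],21],[[14,-11,0],28],[[14,-12,0],35],[[14,-12,0],38.5],[[14,-12,0],38.5],[[14,-12,0],38.5]]'

```text
t: 2.15
tcp_pos: [0.5601, 0.1704, 0.298]
orientation: [[0.978, -0.207, -0.001], [-0.207, -0.978, -0.0], [-0.001, 0.0, -1.0]]
wrist_force: [0.0, -0.0, -0.6]
gripper_width: 0.0857
grip_force: 0.0
```

Run:
```python
from h import *
s=state();print(s['t'],s['tcp_pos'],s['orientation'].round(3),s['wrist_force'])
cv2.imwrite("pics/w1.png",cv2.resize(camera("wrist"),(800,500),interpolation=cv2.INTER_CUBIC)[:,:,::-1])
for nm,p in [("drainer",(480,190)),("cup",(491,288)),("grinder",(512,270)),("soap",(523,207))]: print(nm,ray("scene",(p[0]*.8,p[1]*.8),0).round(3))
```

```text
2.15 [0.56006965 0.17044286 0.29795517] [[ 0.978 -0.207 -0.001]
 [-0.207 -0.978 -0.   ]
 [-0.001  0.    -1.   ]] [ 0.0145772  -0.04942891 -0.60982319]
drainer [0.571 0.379 0.   ]
cup [0.766 0.079 0.   ]
grinder [0.784 0.161 0.   ]
soap [0.707 0.384 0.   ]
```

View pics/w1.png

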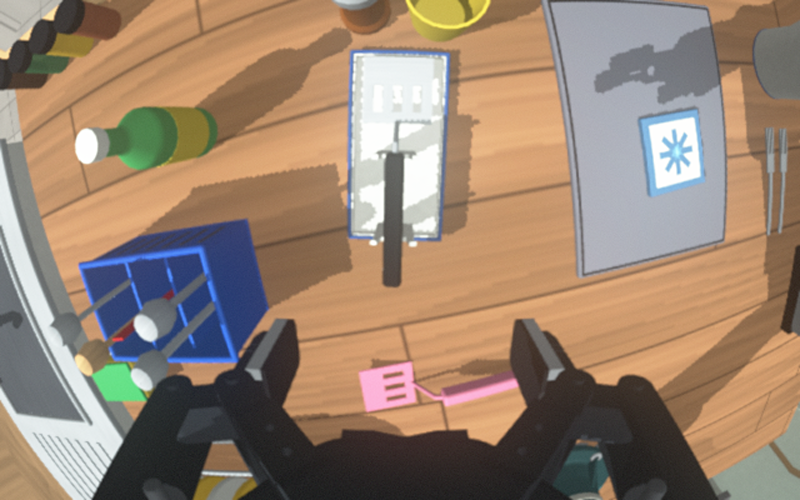

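The wrist view shows the handle from (392,284) to (395,153). The tile corners are (639,118), (699,108), (706,186) and (648,195), and the mat corners (545,2), (708,8), (725,242) and (581,277). The way down to the handle is free.

Run:
```python
from h import *
for nm,z,ps in [("handle",.08,[(392,282),(395,153)]),("tray",.012,[(395,240),(401,51)]),("mat",.01,[(581,277),(545,2),(708,8),(725,242)]),("stand",.024,[(648,195),(639,118),(699,108),(706,186)])]:
    P=np.array([ray("wrist",(p[0]*.8,p[1]*.8),z)[:2] for p in ps]);d=P[1]-P[0];print(nm,P.round(3).tolist(),P.mean(0).round(3),np.degrees(np.arctan2(*d[::-1])),np.hypot(*d))
    if nm=="handle":
        u=d/np.hypot(*d);print("grip",P.mean(0)+.018*u, P[0]+.082*u)
```

```text
handle [[0.497, 0.195], [0.617, 0.165]] [0.557 0.18 ] -13.770747976518143 0.12293058438311473
grip [0.57436964 0.17575807] [0.57683149 0.17515471]
tray [[0.518, 0.188], [0.718, 0.139]] [0.618 0.164] -13.984045416094368 0.2062555240924411
mat [[0.423, -0.027], [0.753, -0.031], [0.751, -0.287], [0.416, -0.284]] [ 0.586 -0.157] -0.626505993223918 0.3301787406647912
stand [[0.515, -0.122], [0.608, -0.118], [0.614, -0.221], [0.512, -0.225]] [ 0.562 -0.172] 2.4625665493426134 0.09353083975775309
```

Emit:
arm_command --plan '[[[1.5,-0.8,3],2],[[1.5,-0.8,8],2],[[1.5,-0.8,13],2],[[1.5,-0.8,17],2],[[1.5,-0.8,20],2],[[1.5,-0.8,22],2],[[1.5,-0.8,23],2],[[1.5,-0.8,23],2]]' --gripper 6

```text
t: 3.0
tcp_pos: [0.5756, 0.1746, 0.0667]
orientation: [[0.97, -0.243, -0.003], [-0.243, -0.97, -0.001], [-0.003, 0.001, -1.0]]
wrist_force: [-0.2, 0.2, 0.5]
gripper_width: 0.06
grip_force: 0.0
```

Emit:
arm_command --plan '[[[0,0,0],0],[[0,0,0],0],[[0,0,0],0],[[0,0,0],0],[[0,0,0],0],[[0,0,0],0],[[0,0,0],0],[[0,0,0],0]]' --gripper 0

```text
t: 3.8
tcp_pos: [0.5778, 0.1756, 0.0704]
orientation: [[0.97, -0.242, 0.004], [-0.242, -0.97, 0.001], [0.004, -0.002, -1.0]]
wrist_force: [-0.5, 0.2, 6.5]
gripper_width: 0.0173
grip_force: 59.3
```

Run:
```python
from h import *
s=state();print(s)
cv2.imwrite("pics/w2.png",cv2.resize(camera("wrist"),(800,500),interpolation=cv2.INTER_CUBIC)[:,:,::-1])
```

```text
{'t': 3.8, 'joints': array([ 2.01207522e-01,  2.99465526e-01,  1.48281681e+00, -4.84776107e-06,
        1.35530922e+00,  2.01692226e+00]), 'qd': array([ 4.41047793e-04, -2.04562481e-05, -7.16213867e-04,  4.14763619e-04,
        1.65754637e-03, -2.23891534e-03]), 'tau': array([-1.86629025e-01, -3.82307768e+01, -2.60459286e+01, -8.81995750e-02,
       -5.08872632e-03,  9.50659567e-03]), 'tcp_pos': array([0.57777673, 0.17561154, 0.07044846]), 'orientation': array([[ 9.70150280e-01, -2.42472798e-01,  3.92131933e-03],
       [-2.42477610e-01, -9.70156676e-01,  7.94988490e-04],
       [ 3.61153104e-03, -1.72209045e-03, -9.99991996e-01]]), 'wrist_force': array([-0.46622345,  0.20482805,  6.52477059]), 'ft_torque': array([ 0.06565894, -0.00418634, -0.01263801]), 'grip_force': 59.30918276309967, 'gripper_width': 0.01731675830715604}
```

View pics/w2.png

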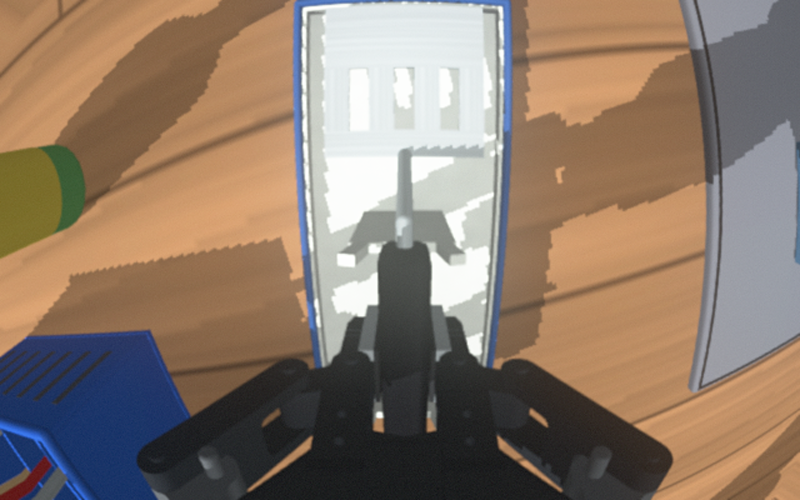

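Lifter gripped (17 mm, 59 N). I lift it straight up and carry it to just in front of the stand.

Emit:
arm_command --plan '[[[0,0,-2],0],[[0,0,-5],0],[[0,0,-9],0],[[0,0,-13],0],[[-2,2,-14],0],[[-4,5,-14],-2],[[-6,9,-14],-4],[[-8,13,-14],-6],[[-10,17,-14],-8],[[-12,21,-14],-10],[[-13.4,25,-14],-12],[[-13.4,29,-14],-14]]'

```text
t: 5.05
tcp_pos: [0.3736, -0.074, 0.2075]
orientation: [[1.0, 0.002, -0.002], [0.002, -1.0, 0.0], [-0.002, -0.0, -1.0]]
wrist_force: [1.3, -0.7, -1.7]
gripper_width: 0.0171
grip_force: 58.8
```

Run:
```python
from h import *
s=state();p=s['tcp_pos'];R=s['orientation'];print(p,np.degrees(np.arctan2(R[1,0],R[0,0])),s['wrist_force'],s['ft_torque'],s['gripper_width'])
print(R.T@(np.array([.3507,-.181,.11])-p)*100)
```

```text
[ 0.373588   -0.07396577  0.2074688 ] 0.10130968339395185 [ 1.26545592 -0.66163102 -1.7115341 ] [-0.07737131 -0.02342674 -0.00750485] 0.017108465057392473
[-2.29270412 10.70333619  9.7460574 ]
```

Emit:
arm_command --plan '[[[-1,3,0],-2],[[-2.3,6,0],-2.3],[[-2.3,9,2],-2.3],[[-2.3,10.7,5],-2.3],[[-2.3,10.7,8],-2.3],[[-2.3,10.7,9.7],-2.3],[[-2.3,10.7,9.7],-2.3],[[-2.3,10.7,9.7],-2.3],[[-2.3,10.7,9.7],-2.3]]'

```text
t: 5.95
tcp_pos: [0.3538, -0.181, 0.1127]
orientation: [[0.999, 0.04, 0.002], [0.04, -0.999, -0.002], [0.002, 0.002, -1.0]]
wrist_force: [-0.1, 0.1, -1.4]
gripper_width: 0.0171
grip_force: 58.9
```

Run:
```python
from h import *
s=state();p=s['tcp_pos'];R=s['orientation'];print(s['t'],p,np.degrees(np.arctan2(R[1,0],R[0,0])),s['wrist_force'],s['ft_torque'])
a=cv2.resize(camera("scene")[195:275,220:420],None,fx=4,fy=4,interpolation=cv2.INTER_CUBIC)
b=cv2.resize(camera("wrist")[0:175,110:530],(800,275))
a=a[:,:800];cv2.imwrite("pics/c3.png",np.vstack([a[:320],b[:275]])[:,:,::-1])
```

```text
5.95 [ 0.35383322 -0.18096179  0.11267639] 2.2819023452127105 [-0.08171218  0.09551302 -1.39688084] [-0.01991524 -0.01351558 -0.00043769]
```

View pics/c3.png

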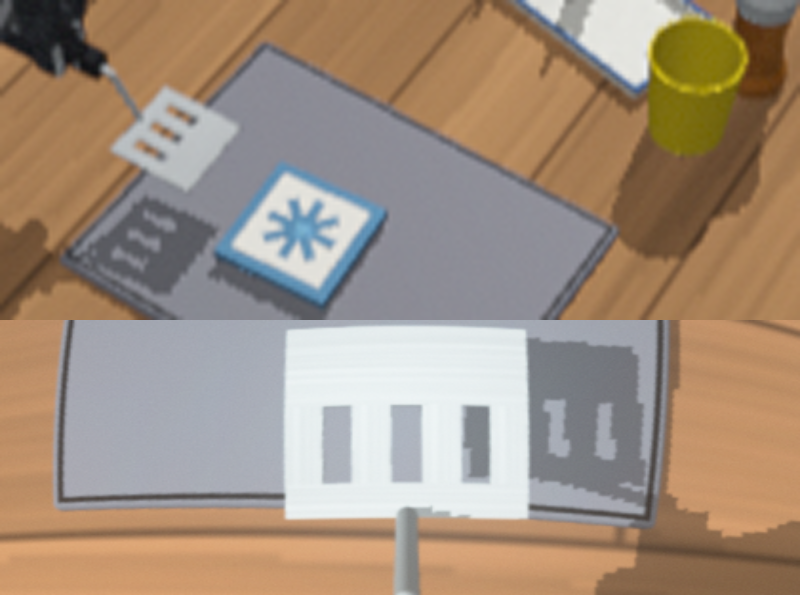

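The upper crop (scene) shows the blade's front corners at (238,126) and (190,191) and its heel corners at (164,87) and (112,149). The lower crop (wrist) has the front corners at (286,329) and (526,329), heel at (286,518) and (528,518). I'll fit the bend.

Run:
```python
from h import *
from scipy.optimize import least_squares
s=state();p=s['tcp_pos'];R=s['orientation']
def proj(n,X):
    c=get_calibration(n);K=c["camera_matrix"];q=np.array(c["R"])@X+np.array(c["t"])
    if n=="wrist":
        r=np.hypot(*q[:2]);th=np.arctan2(r,q[2]);xy=q[:2]/r*th
    else: xy=q[:2]/q[2]
    return xy*[K[0,0],K[1,1]]+[K[0,2],K[1,2]]
sc=np.array([(238,126),(190,191),(164,87),(112,149)])/4+[219.6,194.6]
w=np.array([(286,329),(526,329),(286,518),(528,518)])/1.905+[109.8,-.2]; w[:,1]=(np.array([329,329,518,518])-320)*175/275-.2
def model(v):
    ox,oy,oz,b,pit=v
    L=[]
    for f,y in((1,.035),(1,-.035),(0,.035),(0,-.035)):
        l=np.array([.073+f*.07*np.cos(b),y,-.046+f*.07*np.sin(b)])
        c,si=np.cos(pit),np.sin(pit); l=np.array([c*l[0]-si*l[2],l[1],si*l[0]+c*l[2]])
        l=l+[ox,oy,oz]
        L.append(p+R@(l*[1,-1,-1]))
    return L
def res(v,cams=("scene","wrist")):
    L=model(v);o=[]
    for n,m in(("scene",sc),("wrist",w)):
        if n in cams:o+=[(proj(n,X)-q) for X,q in zip(L,m)]
    return np.r_[np.concatenate(o),(np.array(v)-0)/[.006,.003,.002,.1,.02]]
for cs in(("scene","wrist"),("scene",),("wrist",)):
    r=least_squares(lambda v:res(v,cs),[0,0,0,0,0]);print(cs,r.x.round(4),np.degrees(r.x[3:]).round(2),r.fun[:-5].round(1),[ (X-p)[2].round(4) for X in model(r.x)][::2])
```

```text
('scene', 'wrist') [-0.0065 -0.0008  0.0015 -0.0416  0.0064] [-2.38  0.36] [ 0.7  0.2 -0.6  0.1  0.3  0.3 -0.3  0.4  0.3 -0.1  0.  -0.2  0.2  0.2
 -0.7  0. ] [np.float64(-0.0462), np.float64(-0.0439)]
('scene',) [-0.0067  0.0004  0.0005 -0.0214 -0.001 ] [-1.23 -0.05] [ 0.8 -0.  -0.5 -0.1  0.4  0.3 -0.2  0.4] [np.float64(-0.0469), np.float64(-0.0455)]
('wrist',) [-0.0065 -0.0008  0.0014 -0.0375  0.0052] [-2.15  0.3 ] [ 0.3 -0.1  0.  -0.2  0.4  0.1 -0.8 -0. ] [np.float64(-0.0463), np.float64(-0.0442)]
```

Emit:
arm_command --plan '[[[0,0,2],0],[[0,0,4],0],[[0,0,4.7],0],[[0,0,4.7],0],[[0,0,4.7],0],[[0,0,4.7],0]]'

```text
t: 6.65
tcp_pos: [0.354, -0.1812, 0.0657]
orientation: [[0.999, 0.039, 0.002], [0.039, -0.999, -0.002], [0.002, 0.002, -1.0]]
wrist_force: [-0.2, -0.1, -1.8]
gripper_width: 0.0174
grip_force: 59.0
```

Emit:
arm_command --plan '[[[0,0,0.1],0],[[0,0,0.2],0],[[0,0,0.3],0],[[0,0,0.3],0],[[0,0,0.3],0]]'

```text
t: 7.15
tcp_pos: [0.353, -0.1806, 0.0612]
orientation: [[0.999, 0.039, -0.0], [0.039, -0.999, 0.0], [-0.0, -0.0, -1.0]]
wrist_force: [-0.7, -0.4, -1.9]
gripper_width: 0.017
grip_force: 59.0
```

Emit:
arm_command --plan '[[[0,0,0.1],0],[[0,0,0.2],0],[[0,0,0.2],0],[[0,0,0.2],0]]'

```text
t: 7.55
tcp_pos: [0.3531, -0.1806, 0.0593]
orientation: [[0.999, 0.039, -0.0], [0.039, -0.999, -0.0], [-0.0, 0.0, -1.0]]
wrist_force: [0.3, -0.3, -0.8]
gripper_width: 0.0171
grip_force: 59.0
```

Emit:
arm_command --plan '[[[0,0,0.1],0],[[0,0,0.1],0],[[0,0,0.1],0]]'

```text
t: 7.85
tcp_pos: [0.3531, -0.1807, 0.0586]
orientation: [[0.999, 0.039, 0.0], [0.039, -0.999, -0.0], [0.0, 0.0, -1.0]]
wrist_force: [-1.2, 0.2, -0.2]
gripper_width: 0.0173
grip_force: 59.4
```

Emit:
arm_command --plan '[[[0,0,0.1],0],[[0,0,0.1],0],[[0,0,0.1],0]]'

```text
t: 8.15
tcp_pos: [0.3532, -0.1808, 0.0577]
orientation: [[0.999, 0.039, 0.0], [0.039, -0.999, -0.001], [0.0, 0.001, -1.0]]
wrist_force: [-3.6, -0.4, 4.0]
gripper_width: 0.0174
grip_force: 59.8
```

Emit:
arm_command --plan '[[[0,0,-0.05],0],[[0,0,-0.05],0],[[0,0,-0.05],0]]'

```text
t: 8.45
tcp_pos: [0.3532, -0.1807, 0.0579]
orientation: [[0.999, 0.039, 0.0], [0.039, -0.999, -0.0], [0.0, 0.0, -1.0]]
wrist_force: [-3.0, 0.1, 2.5]
gripper_width: 0.0172
grip_force: 59.7
```

Run:
```python
from h import *
s=state();print(s['t'],s['tcp_pos'],s['wrist_force'],s['ft_torque'])
a=cv2.resize(camera("scene")[195:275,220:380],None,fx=5,fy=5,interpolation=cv2.INTER_CUBIC)
cv2.imwrite("pics/c4.png",a[:,:,::-1])
```

```text
8.45 [ 0.3531872 -0.1807128  0.0579168] [-2.95608788  0.06091198  2.53305239] [ 0.04932978 -0.08510668  0.01926458]
```

View pics/c4.png

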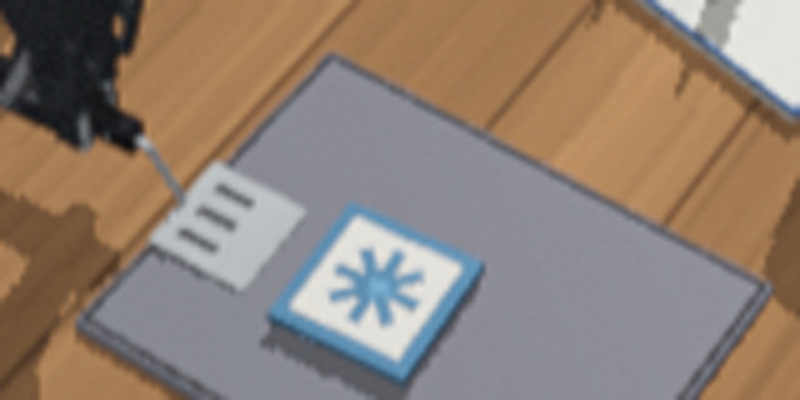

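The blade's front edge runs from (305,212) to (242,291) and lies just short of the tile's near top edge, (350,205) to (268,312). The two edges are roughly parallel.

Run:
```python
from h import *
for nm,z,ps in [("blade",.013,[(305,212),(242,291)]),("stand",.026,[(350,205),(268,312),(405,372),(485,264)])]:
    P=np.array([ray("scene",(p[0]/5+219.6,p[1]/5+194.6),z)[:2] for p in ps]);d=P[0]-P[1];print(nm,P.round(4).tolist(),P.mean(0),np.degrees(np.arctan2(-d[0],d[1])))
```

```text
blade [[0.4888, -0.1427], [0.4919, -0.2114]] [ 0.49034395 -0.17704212] 2.5802311958325475
stand [[0.5154, -0.1305], [0.5205, -0.2216], [0.6132, -0.2118], [0.6099, -0.1222]] [ 0.56475005 -0.17153759] 3.217759615030422
```

Emit:
arm_command --plan '[[[0.4,0,0],0],[[0.8,0,0],0],[[1.2,0,0],0],[[1.6,0,0],0],[[2.0,0,0],0],[[2.4,0,0],0],[[2.4,0,0],0]]'

```text
t: 9.2
tcp_pos: [0.378, -0.1796, 0.0579]
orientation: [[0.999, 0.04, 0.001], [0.04, -0.999, -0.0], [0.001, 0.0, -1.0]]
wrist_force: [-1.3, 0.7, 2.6]
gripper_width: 0.0172
grip_force: 59.6
```

Emit:
arm_command --plan '[[[0.2,0,0],0],[[0.4,0,0],0],[[0.6,0,0],0],[[0.8,0,0],0],[[1.0,0,0],0],[[1.2,0,0],0],[[1.3,0,0],0],[[1.3,0,0],0]]'

```text
t: 10.0
tcp_pos: [0.3904, -0.1791, 0.0578]
orientation: [[0.999, 0.039, 0.0], [0.039, -0.999, -0.0], [0.0, 0.0, -1.0]]
wrist_force: [-2.6, -0.4, 2.6]
gripper_width: 0.0171
grip_force: 59.8
```

Run:
```python
from h import *
s=state();print(s['t'],s['tcp_pos'],s['wrist_force'],s['ft_torque'])
a=cv2.resize(camera("scene")[195:275,220:380],None,fx=5,fy=5,interpolation=cv2.INTER_CUBIC)
cv2.imwrite("pics/c5.png",a[:,:,::-1])
```

```text
10.0 [ 0.39035331 -0.17912392  0.05782171] [-2.58026263 -0.3797447   2.61374406] [ 0.0383629  -0.08152718 -0.04984196]
```

View pics/c5.png

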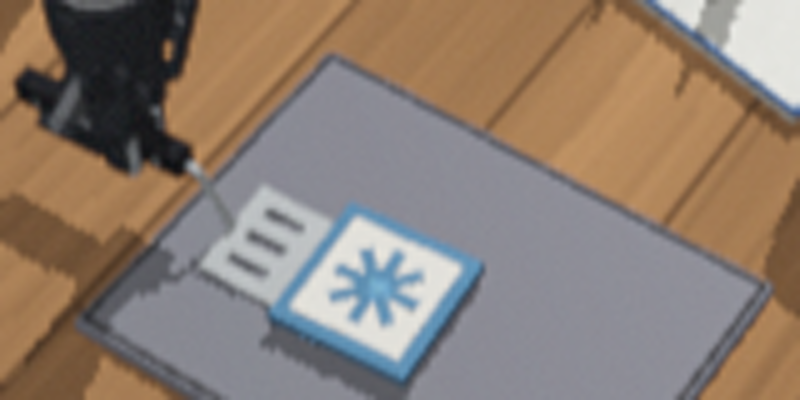

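The blade edge is about 10 mm under the rim and the stand has not moved. Now I lift along an arc about the stand's far edge.

Emit:
arm_command --plan '[[[0.2,0,-0.3],0],[[0.3,0,-0.8],0],[[0.35,0,-1.3],0],[[0.45,0,-1.7],0],[[0.55,0,-2.2],0],[[0.7,0,-2.7],0],[[0.85,0,-3.2],0],[[1.1,0,-3.6],0],[[1.3,0,-4.1],0],[[1.45,0,-4.5],0],[[1.45,0,-4.5],0]]'

```text
t: 11.15
tcp_pos: [0.4052, -0.1788, 0.1037]
orientation: [[0.999, 0.04, 0.001], [0.04, -0.999, -0.001], [0.001, 0.001, -1.0]]
wrist_force: [-0.2, 0.2, -4.1]
gripper_width: 0.0172
grip_force: 58.9
```

Run:
```python
from h import *
s=state();print(s['t'],s['tcp_pos'],s['wrist_force'],s['ft_torque'])
a=cv2.resize(camera("scene")[175:275,220:380],None,fx=5,fy=5,interpolation=cv2.INTER_CUBIC)
cv2.imwrite("pics/c6.png",a[:,:,::-1])
```

```text
11.15 [ 0.40518355 -0.17876317  0.10369717] [-0.1760525   0.18931543 -4.07914879] [0.01276619 0.26480904 0.11307371]
```

View pics/c6.png

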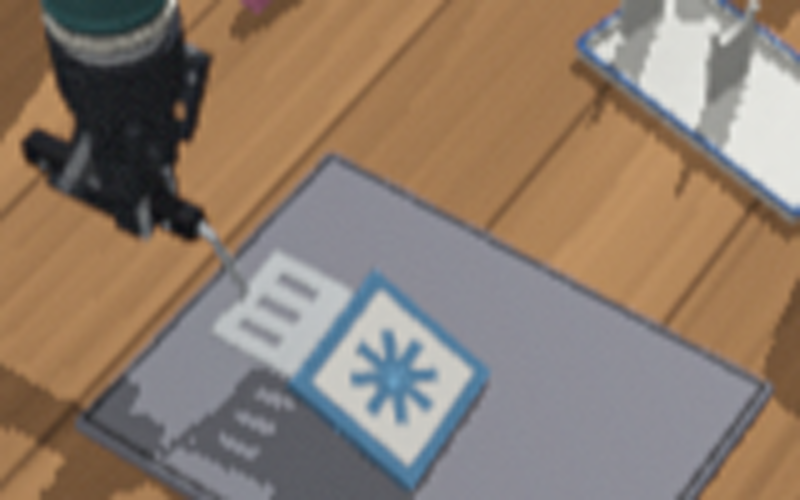

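The stand is tilted about 30° on the blade, its far edge still in place. I continue the arc.

Emit:
arm_command --plan '[[[0.3,0,-0.45],0],[[0.6,0,-0.85],0],[[0.9,0,-1.25],0],[[1.3,0,-1.6],0],[[1.65,0,-2.0],0],[[2.0,0,-2.3],0],[[2.4,0,-2.65],0],[[2.8,0,-2.9],0],[[3.2,0,-3.15],0],[[3.6,0,-3.4],0],[[4.1,0,-3.6],0],[[4.5,0,-3.8],0]]'

```text
t: 12.4
tcp_pos: [0.4501, -0.1768, 0.1411]
orientation: [[0.999, 0.039, 0.0], [0.039, -0.999, -0.0], [0.0, 0.0, -1.0]]
wrist_force: [0.0, -1.4, -2.1]
gripper_width: 0.0172
grip_force: 58.9
```

Emit:
arm_command --plan '[[[0.4,0,-0.1],0],[[0.8,0,-0.2],0],[[1.2,0,-0.3],0],[[1.6,0,-0.4],0],[[2.0,0,-0.4],0],[[2.4,0,-0.4],0]]'

```text
t: 13.0
tcp_pos: [0.4739, -0.1758, 0.1448]
orientation: [[0.999, 0.039, 0.0], [0.039, -0.999, -0.0], [0.0, 0.0, -1.0]]
wrist_force: [-0.3, -1.2, -1.8]
gripper_width: 0.0169
grip_force: 59.0
```

Run:
```python
from h import *
s=state();print(s['t'],s['tcp_pos'],s['wrist_force'],s['ft_torque'])
a=cv2.resize(camera("scene")[175:275,220:380],None,fx=5,fy=5,interpolation=cv2.INTER_CUBIC)
cv2.imwrite("pics/c7.png",a[:,:,::-1])
```

```text
13.0 [ 0.47385625 -0.17581048  0.14484434] [-0.28970259 -1.18841168 -1.81936498] [6.13241483e-05 1.56296790e-02 1.17293560e-02]
```

View pics/c7.png

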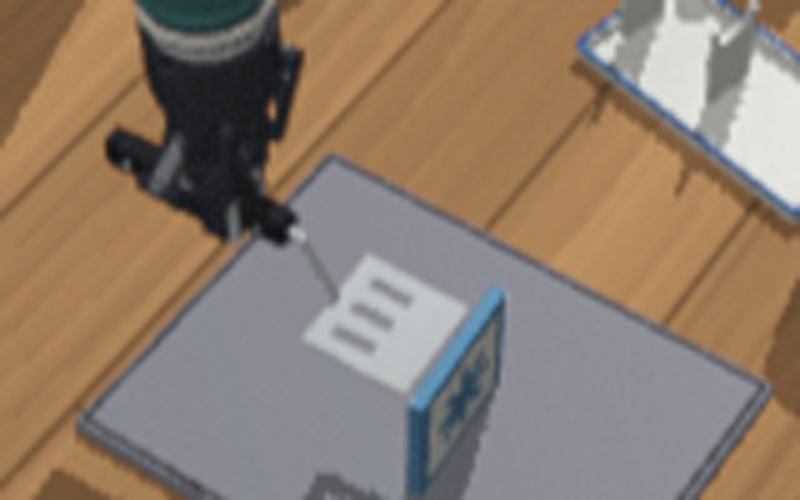

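The stand is almost upright, standing on its far edge with the blade behind it. I push on gently so it topples forward.

Emit:
arm_command --plan '[[[0.3,0,0],0],[[0.6,0,0],0],[[0.9,0,0],0],[[1.2,0,0],0],[[1.5,0,0],0],[[1.8,0,0],0],[[2.1,0,0],0],[[2.4,0,0],0],[[2.7,0,0],0],[[3.0,0,0],0],[[3.0,0,0],0],[[3.0,0,0],0]]'

```text
t: 14.25
tcp_pos: [0.5035, -0.1746, 0.1448]
orientation: [[0.999, 0.04, -0.0], [0.04, -0.999, -0.0], [-0.0, 0.0, -1.0]]
wrist_force: [0.5, 0.7, -0.8]
gripper_width: 0.0173
grip_force: 59.0
```

Emit:
arm_command --plan '[[[-2,0,-2],0],[[-5,0,-5],0],[[-9,0,-7],0],[[-13,0,-7],0],[[-15,0,-7],0],[[-15,0,-7],0],[[-15,0,-7],0]]'

```text
t: 14.95
tcp_pos: [0.3536, -0.1806, 0.2152]
orientation: [[0.999, 0.039, 0.002], [0.039, -0.999, -0.001], [0.002, 0.001, -1.0]]
wrist_force: [-0.0, 0.1, -1.6]
gripper_width: 0.017
grip_force: 59.0
```

```bash
cat > look.py <<'E'
from h import *
s=state();p=s['tcp_pos'];R=s['orientation'];print(s['t'],p,np.degrees(np.arctan2(R[1,0],R[0,0])),s['wrist_force'],s['gripper_width'])
im=camera("scene");hsv=cv2.cvtColor(im,cv2.COLOR_RGB2HSV)
def blob(nm,lo,hi,z,box=(200,160,400,330)):
    m=cv2.inRange(hsv,np.array(lo),np.array(hi));k=np.zeros_like(m);x0,y0,x1,y1=box;k[y0:y1,x0:x1]=m[y0:y1,x0:x1]
    n,l,st,c=cv2.connectedComponentsWithStats(k)
    for i in range(1,n):
        if st[i,4]>40:
            ct=cv2.findContours((l==i).astype(np.uint8),0,2)[0][0]
            P=np.array([ray("scene",q,z)[:2] for q in ct[:,0].astype(float)],np.float32)
            print(nm,st[i],"pix",c[i].round(1),"rect",np.round(cv2.minAreaRect(P*1000),1) if 0 else cv2.minAreaRect(P*1000))
blob("blue",(95,90,60),(125,255,255),.02); blob("cork",(5,40,60),(25,255,255),.026,(255,200,345,270))
E
python3 look.py
```

```text
14.95 [ 0.35357679 -0.18062923  0.21516885] 2.2131614432556534 [-0.04738098  0.14171306 -1.57108697] 0.017026612082699608
blue [305 251  43  37 412] pix [326.3 271.1] rect ((673.490478515625, -166.46536254882812), (96.42412567138672, 97.88263702392578), 3.7742671966552734)
cork [ 255  200   90   38 1591] pix [310.6 213. ] rect ((501.7221984863281, -56.39117431640625), (284.8996276855469, 150.1046142578125), 32.89098358154297)
cork [313 255  29  15 268] pix [326.8 263.9] rect ((673.343994140625, -161.22752380371094), (65.31802368164062, 57.25248718261719), 4.155051231384277)
```

The stand now lies flat with its cork up, at about (0.673, -0.166): a 96 × 98 mm blue outline with a 65 mm cork inside it, about 86 mm from the mat's centre in x. I take the lifter back to its rest.

Emit:
arm_command --plan '[[[2.5,-3.6,0],1.5],[[5,-7.2,0],3],[[7.5,-10.8,0],4.5],[[10,-14.4,0],6],[[12.5,-18,0],8],[[15,-21.6,0],10],[[17.5,-25.2,0],12],[[20,-28.8,0],14],[[22,-32,0],16.3],[[23.8,-34.7,0],16.3],[[23.8,-34.7,0],16.3],[[23.8,-34.7,0],16.3]]'

```text
t: 16.2
tcp_pos: [0.578, 0.1767, 0.2132]
orientation: [[0.971, -0.24, -0.003], [-0.24, -0.971, -0.001], [-0.002, 0.002, -1.0]]
wrist_force: [-0.4, -0.3, -2.6]
gripper_width: 0.0171
grip_force: 59.4
```

Emit:
arm_command --plan '[[[0,0,0],0],[[0,0,0],0],[[0,0,0],0],[[0,0,0],0]]'

```text
t: 16.6
tcp_pos: [0.5776, 0.1749, 0.2152]
orientation: [[0.97, -0.244, 0.001], [-0.244, -0.97, 0.0], [0.001, -0.0, -1.0]]
wrist_force: [0.3, -0.3, -2.4]
gripper_width: 0.0171
grip_force: 59.4
```

Run:
```python
from h import *
s=state();p=s['tcp_pos'];R=s['orientation'];print(s['t'],p,np.degrees(np.arctan2(R[1,0],R[0,0])),s['wrist_force'])
print(R.T@(np.array([.5778,.1756,.0704])-p)*100)
```

```text
16.6 [0.57761133 0.17488535 0.21518576] -14.100910459805473 [ 0.28905195 -0.29338479 -2.44522569]
[-6.91815805e-03 -7.12661787e-02  1.44785871e+01]
```

Emit:
arm_command --plan '[[[0,-0.07,4],0],[[0,-0.07,8],0],[[0,-0.07,11],0],[[0,-0.07,12.5],0],[[0,-0.07,13.2],0],[[0,-0.07,13.7],0],[[0,-0.07,14.1],0],[[0,-0.07,14.4],0],[[0,-0.07,14.5],0],[[0,-0.07,14.5],0]]'

```text
t: 17.6
tcp_pos: [0.5784, 0.1764, 0.0706]
orientation: [[0.97, -0.243, 0.002], [-0.243, -0.97, 0.0], [0.001, -0.001, -1.0]]
wrist_force: [0.0, 0.3, -2.8]
gripper_width: 0.0171
grip_force: 59.6
```

Emit:
arm_command --plan '[[[0,0.05,0.05],0],[[0,0.05,0.1],0],[[0,0.05,0.15],0],[[0,0.05,0.15],0]]'

```text
t: 18.0
tcp_pos: [0.5784, 0.1763, 0.0705]
orientation: [[0.97, -0.242, 0.002], [-0.242, -0.97, 0.001], [0.002, -0.002, -1.0]]
wrist_force: [-3.1, 0.6, 5.5]
gripper_width: 0.0173
grip_force: 60.6
```

Seated: the wrist force has turned upward. I release and withdraw.

Emit:
arm_command --plan '[[[0,0,0],0],[[0,0,0],0],[[0,0,0],0],[[0,0,0],0],[[0,0,0],0],[[0,0,0],0]]' --gripper 5

```text
t: 18.6
tcp_pos: [0.5778, 0.1757, 0.0681]
orientation: [[0.97, -0.243, -0.0], [-0.243, -0.97, -0.0], [-0.0, 0.0, -1.0]]
wrist_force: [-0.5, 0.2, 0.8]
gripper_width: 0.0504
grip_force: 0.0
```

Emit:
arm_command --plan '[[[0,0,-1],0],[[0,0,-3],0],[[0,0,-6],0],[[0,0,-10],0],[[0,0,-15],0],[[0,0,-20],0],[[-2,0,-22.8],0],[[-1.8,0,-22.8],0],[[-1.8,0,-22.8],0]]'

```text
t: 19.5
tcp_pos: [0.5605, 0.1802, 0.2981]
orientation: [[0.97, -0.242, 0.004], [-0.242, -0.97, 0.0], [0.003, -0.001, -1.0]]
wrist_force: [-0.3, -0.0, -0.8]
gripper_width: 0.0502
grip_force: 0.0
```

```bash
python3 look.py
python3 - <<'E'
from h import *
im=camera("wrist");g=cv2.cvtColor(im,cv2.COLOR_RGB2GRAY);hsv=cv2.cvtColor(im,cv2.COLOR_RGB2HSV)
m=cv2.inRange(g,0,60);k=np.zeros_like(m);k[90:235,285:345]=m[90:235,285:345]
n,l,st,c=cv2.connectedComponentsWithStats(k)
i=1+np.argmax(st[1:,4]);ct=cv2.findContours((l==i).astype(np.uint8),0,2)[0][0]
P=np.array([ray("wrist",q,.081)[:2] for q in ct[:,0].astype(float)],np.float32)*1000
print(st[i],cv2.minAreaRect(P))
E
```

```text
19.5 [0.5605445  0.18022503 0.29809678] -14.028471968606866 [-0.33712544 -0.03509363 -0.80988172] 0.05021230631412931
blue [305 251  43  37 410] pix [326.5 271.1] rect ((673.8972778320312, -166.4385223388672), (95.60875701904297, 97.88263702392578), 3.7742671966552734)
cork [ 255  200   90   38 1927] pix [302.4 212.2] rect ((498.9475402832031, -58.18565368652344), (291.50823974609375, 150.10467529296875), 32.89090347290039)
cork [313 255  29  15 271] pix [326.9 263.9] rect ((673.3045043945312, -160.73428344726562), (65.40093231201172, 58.109249114990234), 4.27467155456543)Traceback (most recent call last):
  File "<stdin>", line 5, in <module>
    return _wrapfunc(a, 'argmax', axis=axis, out=out, **kwds)
    return bound(*args, **kwds)
ValueError: attempt to get argmax of an empty sequence
```

Run:
```python
from h import *
im=camera("wrist");a=cv2.resize(im,(800,500),interpolation=cv2.INTER_CUBIC);b=cv2.imread("pics/w1.png")[:,:,::-1]
for nm,i in(("now",a),("before",b)):
    g=cv2.cvtColor(np.ascontiguousarray(i),cv2.COLOR_RGB2GRAY);print(nm,g[200,360:430:6],g[130:310:12,394])
    m=cv2.inRange(g,0,85);k=np.zeros_like(m);k[130:300,375:415]=m[130:300,375:415]
    n,l,st,c=cv2.connectedComponentsWithStats(k);j=1+np.argmax(st[1:,4]);ct=cv2.findContours((l==j).astype(np.uint8),0,2)[0][0]
    P=np.array([ray("wrist",q*.8,.081)[:2] for q in ct[:,0].astype(float)],np.float32)*1000
    print(st[j],cv2.minAreaRect(P))
```

```text
now [198 213 248 253 253 254  93  98  99 253 253 228] [254 246 123 112 118 142 136 168  99 177 116 116 118 163 164]
[396 223  16  62 769] ((523.5399780273438, 188.37039184570312), (14.294281959533691, 59.975242614746094), 76.20928955078125)
before [232 251 252 253 155  92  96 138 252 252 228 205] [198 210 103 102  98  97  94  92  87  80  80  78  75  87 165]
[ 384  206   18   80 1022] ((533.1519165039062, 196.3520965576172), (15.500420570373535, 77.00667572021484), 74.90489959716797)
```

Run:
```python
from h import *
im=camera("wrist");a=cv2.resize(im,(800,500),interpolation=cv2.INTER_CUBIC)
hsv=cv2.cvtColor(a,cv2.COLOR_RGB2HSV)
m=cv2.inRange(hsv,np.array((0,0,0)),np.array((180,110,125)));k=np.zeros_like(m);k[130:310,380:425]=m[130:310,380:425]
n,l,st,c=cv2.connectedComponentsWithStats(k);j=1+np.argmax(st[1:,4]);print(st[j])
rows=[(y,np.where(l[y]==j)[0]) for y in range(160,280,20)]
print([(y,r.min(),r.max()) for y,r in rows if len(r)])
for y0 in (st[j][1],st[j][1]+st[j][3]-1):
    r=np.where(l[y0]==j)[0];print(ray("wrist",(r.mean()*.8,y0*.8),.081))
```

```text
[ 393  150   21  136 2465]
[(160, np.int64(394), np.int64(411)), (180, np.int64(394), np.int64(411)), (200, np.int64(395), np.int64(411)), (220, np.int64(394), np.int64(412)), (240, np.int64(395), np.int64(412)), (260, np.int64(395), np.int64(412))]
[0.61664071 0.16560542 0.081     ]
[0.49448239 0.19992745 0.081     ]
```

The handle is back in its notches: ends at (0.617, 0.166) and (0.494, 0.200), against (0.617, 0.165) and (0.497, 0.195) before. The stand is still flat, so I hand in.

```bash
python3 -c "
from plant import *
print(hand_in())"
```

```text
the job is handed in; nothing more can be done
None
```

The job is handed in, with no verdict returned: by my last measurements the stand lies flat, cork up, on the mat about 86 mm from its centre, and the released lifter's handle is within about 5 mm of where it first lay on its rest.

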